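Lay the spice jar in its slanted cradle and close the keeper

ROBOT

A 7-joint arm with a two-finger parallel gripper is mounted at the origin on a cart in front of the work surface, level with it; the furniture and walls round the work are solid. World frame = base frame: x ahead of the robot, y to its left, z up, the work surface at z = 0. Lengths are in m, angles in degrees, forces in N, time in s.
With the tool pointing down it reaches from about 0.425 to 0.875 m from the base axis. Payload 4.7 kg.
Tool frame: the origin (TCP) lies on the mounting face of the last link; the fingertips stand 182 mm ahead of it and the grasp point (between the pads) lies 164 mm ahead of it; z points along the fingers, y is the line along which they close (so a half turn about z gives the same grasp; the last joint's range is limited). The gripper opens to 87 mm and grips with 3 to 60 N. Pads are 19 mm wide; open, the fingers measure 117 mm over their backs; the gripper's body (75 mm by 190 mm) begins 51 mm behind the grasp point.
Start: joints at [73.631, 18.392, -4.016, 83.108, 1.295, 78.541, -3.26], TCP at [0.192, -0.621, 0.405] pointing down, gripper open.
Joint ranges: [-163.93, 163.93], [-17.29, 119.83], [-79.2, 71.16], [3.27, 140.29], [-89.18, 269.18], [5.43, 117.66], [-154.24, 154.24]. Speed limits (degrees/s): [147.25, 147.25, 180, 180, 180, 180, 180].

INTERFACE

Orientations are given as [roll, pitch, yaw] about the fixed x, y, z axes, in that order (R = Rz(yaw) Ry(pitch) Rx(roll)).
In Python, from cell import env gives the robot as it stands.
- The arm moves only by the tool servo_tool, never from a script. Its argument "plan" is a list of rows, each an object with "xyz": the shift along the tool's x, y, z in cm, a list of three; "twist": the turn, a rotation vector about the tool's x, y, z in degrees, a list of three; "jaw": the closure, from 0 (fully open) to 1 (shut). In form: [{"xyz": [x, y, z], "twist": [wx, wy, wz], "jaw": jaw}, ...]. A call has 1 to 10 rows; each row is the pose to reach, as a shift and turn from the pose commanded when the call began, along the tool's axes at that moment; what a row does not reach only later rows make up. A row lasts 1/12 s, in which the tool goes at most 41.7 mm and 7.16 degrees, less where a joint would pass 70% of its speed; a pose out of reach is approached as far as the arm can. A call with a gripper value outside its range is refused whole. The fingers move at their own pace and stop on an object; "newtons" is the grip in N (left out, the last holds). Time passes only in rows, so rows that repeat a pose let the fingers close. It gives the time, the measured TCP pose, the force, the opening and the grip force at its end, in the units of the state.
- env.get_obs(): the state, without advancing time (a new reading comes with each control period).
- env.read_camera(name): name is "side" or "top" or "wrist"; returns a dict with "img" (384x512x3 uint8, red, green, blue), "camera_matrix" (3x3 intrinsics, pixels), "R" (3x3) and "t" (3): a world point X has camera coordinates R X + t. Camera axes: x right, y down, z forward; pixel columns grow to the right and rows downward; lengths in m; the calibration is good to about 2 mm. The wrist camera is an equidistant fisheye: a pixel r from the principal point sees the ray r / f radians off the axis. A picture is of the moment at which its call begins. There is no depth.
- env.sign_off(): hands the job in; it is judged then, once.
The state is a dict: "time_s": time; "qpos": joint angles; "joint_velocities": joint speeds; "effort": joint torques, N m; "tool_pos": TCP position; "tool_rot": TCP orientation; "force": force on the tool from outside, world axes, zero at the start; "wrist_torque": the same for the moment, N m; "grip_width": finger opening in m; "grasp_force": force on a finger pad.
Only numpy, scipy, OpenCV 4.12 (cv2) and the standard library are available. Lean on these libraries where they do the work, as an engineer would, in place of code of your own. Each camera call takes 0.05 s, during which the arm holds its last target. There are 200 camera calls.

TASK

Lay the spice jar with the green label on its side in the slanted cradle, its base down at the foot stop and its dark lid at the raised end, without dropping it. Then swing the wire keeper by its red tab all the way over the jar until it stops, and leave the shaker, the berry tub and the milk jug where they stand.

Things in the scene. Friction and masses are not known exactly. Their poses are not given: they have to be found in the camera images.
- jar_centre (a point): centre of the loose spice jar: 44 mm in diameter at the lid, 42 mm at the body, 105 mm tall, with a green label and a dark lid, about 0.09 to 0.16 kg, standing upright on the worktop. The point lies on its axis half-way up (52.5 mm above its base); z runs along its axis from base to lid
- seat (a point): where the jar's centre belongs in the cradle, 63 mm above the worktop. x of this frame runs along the lying jar's axis from the foot stop (52.5 mm behind this point) to the raised lid end and climbs at 20 degrees; y is level, across the cradle; z is square to the axis, upward. The lying jar's axis is 45 mm above the worktop at the foot stop
- cradle: the cradle: two steel V saddles 14 mm long, 18 and 90 mm from the foot stop, open between them, rising to 11 mm below the lying jar's axis so that its sides stay free; fixed on a wooden base (150 x 90 x 10 mm). Origin: centre of the lying jar's base, at the foot stop; same axes as the seat
- keeper (a joint): angle of the wire keeper: a U-shaped bail of 5 mm wire, 79 mm wide, hinged across the cradle 8 mm behind the foot stop, 42 mm above the worktop. 0: leaning back, away from the jar, 45 degrees past upright; it swings up and over towards the lid end; 1.48: closed on its stop, cross bar 3 mm above the lying jar. Light friction (about 1 N at the tab) holds it where it is left
- keeper_tab (a point): centre of the keeper's red thumb tab, 26 mm wide and 22 mm long, 4 mm thick, which sticks out from the middle of the cross bar; the point is 67 mm from the keeper's hinge, the cross bar 56 mm and the end of the tab 78 mm from the hinge
- cinnamon: the same spice jar; origin at the centre of its base, z from base to lid
- shaker: loose shaker with a domed steel top, 44 mm in diameter, 90 mm tall, not to be moved; origin at the centre of its base
- tub_berries: loose clear tub with pink-red filling, 69 x 69 x 75 mm, not to be moved; origin at the centre of its base
- milk_jug: loose small steel jug, 101 x 69 x 92 mm, not to be moved; origin at the centre of its base
Mind the look-alikes: they are no part of the job. Leave any blue look-alike of the cinnamon alone.

How it is judged (in metres and radians):
On the way:
1. the jar lies in the cradle, lid end up, let go, with the keeper still open (x of jar_centre in the frame of seat between -0.008 and 0.015 m and y of jar_centre in the frame of seat between -0.006 and 0.006 m and z of jar_centre in the frame of seat between -0.006 and 0.006 m and angle between the z axis of jar_centre and the x axis of seat, either way round below 0.12 rad and angle between jar_centre's own z axis and vertical below 1.4 rad and contact force between the fingers and cinnamon below 0.1 N and value of joint keeper below 0.8 rad), for 0.2 s.
At the end, for the whole second after the job is handed in: The jar lies at rest in both saddles, lid at the raised end, its centre within 15 mm of the seat towards the lid and 8 mm towards the foot, within 6 mm across and in height, its axis within 0.12 rad of the cradle's; the keeper is closed to within 0.1 rad of its stop (1.48) (x of jar_centre in the frame of seat between -0.008 and 0.015 m and y of jar_centre in the frame of seat between -0.006 and 0.006 m and z of jar_centre in the frame of seat between -0.006 and 0.006 m and angle between the z axis of jar_centre and the x axis of seat, either way round below 0.12 rad and angle between jar_centre's own z axis and vertical below 1.4 rad and linear speed of cinnamon below 0.02 m/s and value of joint keeper above 1.38 rad); the robot touches nothing.
It fails at once if the jar is dropped or tumbles: loose from the fingers and faster than 0.6 m/s (contact force between the fingers and cinnamon below 0.1 N and linear speed of cinnamon above 0.6 m/s).
It fails at once if the shaker, the berry tub or the milk jug is moved by more than 30 mm (distance of any of shaker, tub_berries, milk_jug from where it was at the start of the episode above 0.03 m).
It also fails if it takes over 48 s, if anything falls off the work surface, if the arm or the gripper's body presses on something with over 40 N, if the wrist force passes 120 N, or if a joint passes its speed limit or range.

## Working session

There is one attempt and no reset: what is moved stays moved. The work goes in short steps, Python scripts to look and compute and a tool call to move; the robot and the scene stay as the last step left them, time stands still between calls to the robot, and variables do not carry over. Pictures are saved under pics/ and viewed, at most 13 in all, crops included, and the job is handed in when it is done.

Besides the shell and the picture viewer there is one more tool, called after ">>>" in YAML: its name, and indented under it one key for each argument. servo_tool: Moves the arm, as the interface text tells. Its arguments: {"type":"object","properties":{"plan":{"type":"array","items":{"type":"object","properties":{"xyz":{"type":"array","items":{"type":"number"}},"twist":{"type":"array","items":{"type":"number"}},"jaw":{"type":"number"}}}},"newtons":{"type":"number"}},"required":["plan"]}

```bash
mkdir -p pics; ls; python3 - <<'E'
from cell import env
import cv2,numpy as np,pickle
d={}
for n in("side","top","wrist"):
    c=env.read_camera(n);d[n]=c;cv2.imwrite(f"pics/{n}0.png",c["img"][:,:,::-1])
    print(n,c["camera_matrix"].tolist(),c["R"].round(3).tolist(),c["t"].round(3).tolist())
pickle.dump(d,open("c0.pkl","wb"))
o=env.get_obs();print({k:o[k] for k in("time_s","tool_pos","tool_rot","grip_width")})
a=np.hstack([d["side"]["img"],d["top"]["img"]])
cv2.imwrite("pics/st.png",np.vstack([d["side"]["img"],d["top"]["img"]])[:,:,::-1])
E
```

```text
pics
side [[442.3247418486454, 0.0, 255.11042256475747], [0.0, 442.3247418486454, 189.35501531116955], [0.0, 0.0, 1.0]] [[-0.996, -0.085, -0.013], [-0.031, 0.497, -0.867], [0.08, -0.864, -0.498]] [0.508, 0.049, 1.589]
top [[424.9230398022442, 0.0, 260.6169890526685], [0.0, 424.9230398022442, 191.96264828131967], [0.0, 0.0, 1.0]] [[0.027, -1.0, 0.013], [-0.989, -0.028, -0.144], [0.144, -0.009, -0.989]] [0.072, 0.51, 1.198]
wrist [[297.3186396354542, 0.0, 262.0720317256555], [0.0, 297.3186396354542, 190.50265414231828], [0.0, 0.0, 1.0]] [[0.296, -0.955, -0.001], [-0.927, -0.287, 0.24], [-0.23, -0.07, -0.971]] [-0.65, -0.03, 0.389]
{'time_s': 0.15, 'tool_pos': array([ 0.19186996, -0.62088579,  0.40393087]), 'tool_rot': array([-1.79919311e+02,  6.72315782e-03,  1.71759286e+01]), 'grip_width': 0.08726069497493777}
```

View pics/side0.png

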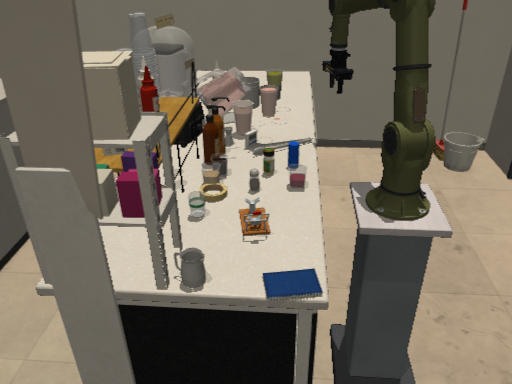

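View pics/top0.png

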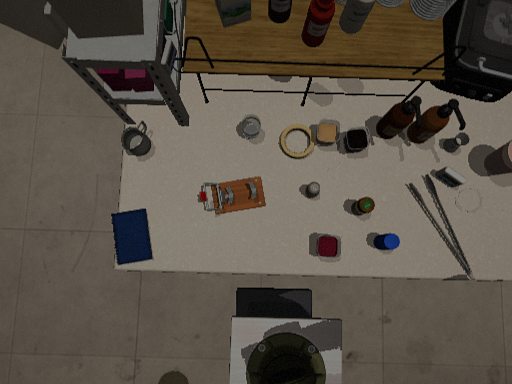

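The side view shows the green-label jar at about (268,160) and the blue look-alike at (293,155). The cradle is at (254,220). In the top view the jar is at (364,206), the shaker at (313,189), the tub at (327,246), the cradle at (236,196) and the red tab at (202,197). I'll zoom in on these.

```bash
python3 - <<'E'
import cv2,numpy as np,pickle
d=pickle.load(open("c0.pkl","rb"))
t=d["top"]["img"];s=d["side"]["img"]
g=lambda im,x0,y0,w,h,k:cv2.resize(im[y0:y0+h,x0:x0+w],None,fx=k,fy=k,interpolation=cv2.INTER_CUBIC)
# top: x190..290 y160..230 @4 ; x300..400 y170..240 ; side: x225..325,y185..245 ; x230..330,y135..195
a=np.vstack([np.hstack([g(t,190,160,100,70,4),g(t,300,175,100,70,4)]),np.hstack([g(s,210,185,100,70,4),g(s,230,135,100,70,4)])])
cv2.imwrite("pics/zoom.png",a[:,:,::-1])
E
```

```text
(no output)
```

View pics/zoom.png

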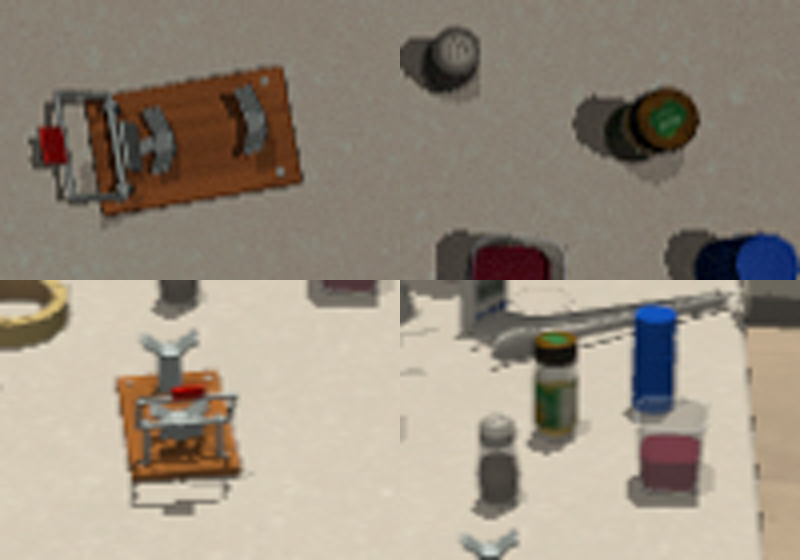

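```bash
cat > h.py <<'E'
import cv2,numpy as np,pickle
from cell import env
def ray(c,uv):
    K=c["camera_matrix"];R=np.array(c["R"]);t=np.array(c["t"])
    p=np.linalg.inv(K)@np.array([uv[0],uv[1],1.]);return -R.T@t,R.T@p/np.linalg.norm(p)
def plane(c,uv,z):
    o,d=ray(c,uv);return o+d*(z-o[2])/d[2]
def two(c1,u1,c2,u2):
    o1,d1=ray(c1,u1);o2,d2=ray(c2,u2)
    s=np.linalg.lstsq(np.stack([d1,-d2],1),o2-o1,rcond=None)[0]
    a,b=o1+s[0]*d1,o2+s[1]*d2;return (a+b)/2,np.linalg.norm(a-b)
def blob(m,box):
    z=np.zeros_like(m);x0,y0,x1,y1=box;z[y0:y1,x0:x1]=m[y0:y1,x0:x1]
    n,l,st,ce=cv2.connectedComponentsWithStats(z.astype(np.uint8));i=1+np.argmax(st[1:,4]);return ce[i],st[i],(l==i)
def red(im):
    r,g,b=[im[...,i].astype(int) for i in range(3)];return (r>110)&(g<60)&(b<60)
E
python3 - <<'E'
from h import *
d=pickle.load(open("c0.pkl","rb"));T,S=d["top"],d["side"]
print("jar top",plane(T,(366.7,204.7),.105),plane(S,(269.5,150),.105),two(T,(366.7,204.7),S,(269.5,150)))
rt,st,_=blob(red(T["img"]),(190,180,215,210));rs,ss,_=blob(red(S["img"]),(230,195,290,235))
print("tab",rt,st,rs,ss,two(T,rt,S,rs),plane(T,rt,.089),plane(S,rs,.089))
im=T["img"];r,g,b=[im[...,i].astype(int) for i in range(3)]
m=(r>80)&(r-b>50)&(g>30)
m=cv2.morphologyEx(m.astype(np.uint8),cv2.MORPH_CLOSE,np.ones((9,9)))>0
_,_,mm=blob(m,(205,170,275,220))
pts=[plane(T,(x,y),.01)[:2] for y,x in np.argwhere(mm)]
rect=cv2.minAreaRect(np.array(pts,np.float32)*1000);print(rect,cv2.boxPoints(rect))
# zoom corner estimates of base top: top-right, bottom-right, bottom-left
for z in((283,67),(301,182),(105,213)):
    print(plane(T,(190+z[0]/4,160+z[1]/4),.01))
for n,z in dict(foot_saddle=(158,140),lid_saddle=(250,120)).items(): print(n,plane(T,(190+z[0]/4,160+z[1]/4),.04 if n[0]=='f' else .066))
for n,z,h in(("shaker",(458,45),.09),("blue",(765,255),.11),("tub",(510,262),.05)): print(n,plane(T,(300+(z[0]-400)/4,175+z[1]/4),h))
E
```

```text
jar top [ 0.47129546 -0.20445795  0.105     ] [ 0.46851221 -0.19845327  0.105     ] (array([ 0.47025978, -0.20518226,  0.10205848]), np.float64(0.0027713755577684976))
tab [200.  193.5] [200 192   1   4   4] [256.18181818 211.54545455] [253 211   7   2  11] (array([0.48641859, 0.25246846, 0.1056252 ]), np.float64(0.005287413487787513)) [0.49138198 0.25475644 0.089     ] [0.48608509 0.22726211 0.089     ]
((499.77410888671875, 163.8822021484375), (87.46971893310547, 168.97299194335938), 11.551728248596191) [[440.0065  237.89935]
 [473.84378  72.34902]
 [559.54175  89.86505]
 [525.70447 255.41537]]
[0.55790143 0.08692264 0.01      ]
[0.47203069 0.07131987 0.01      ]
[0.44501728 0.21489286 0.01      ]
foot_saddle [0.49621194 0.17604924 0.04      ]
lid_saddle [0.50883592 0.10976732 0.066     ]
shaker [ 0.52078001 -0.06290762  0.09      ]
blue [ 0.38007895 -0.26872528  0.11      ]
tub [ 0.3728149  -0.10659463  0.05      ]
```

The jar is at about (0.47, -0.204), and its measured height of 0.102 matches the 0.105 given. The cradle axis has azimuth of about -79.5°. I'll move above the jar with the jaws across the cradle's axis direction.

>>> servo_tool:
  plan:
    - {"xyz": [26, -21, 0], "twist": [0, 0, -60], "jaw": 0}
    - {"xyz": [26, -21, 0], "twist": [0, 0, -60], "jaw": 0}
    - {"xyz": [26, -21, 0], "twist": [0, 0, -60], "jaw": 0}
    - {"xyz": [26, -21, 0], "twist": [0, 0, -60], "jaw": 0}
    - {"xyz": [26, -21, 0], "twist": [0, 0, -60], "jaw": 0}
    - {"xyz": [26, -21, 0], "twist": [0, 0, -60], "jaw": 0}
    - {"xyz": [26, -21, 0], "twist": [0, 0, -60], "jaw": 0}
    - {"xyz": [26, -21, 0], "twist": [0, 0, -60], "jaw": 0}
    - {"xyz": [26, -21, 0], "twist": [0, 0, -60], "jaw": 0}
    - {"xyz": [26, -21, 0], "twist": [0, 0, -60], "jaw": 0}
  newtons: 25

```text
time_s: 0.98
tool_pos: [0.3802, -0.3407, 0.4049]
tool_rot: [180.0, 0.0, 77.6]
force: [-0.3, -0.7, 0.0]
grip_width: 0.0873
grasp_force: 0.0
```

```bash
cat >> h.py <<'E'
from scipy.spatial.transform import Rotation as Ro
AZ=-79.5
def tgt(grasp,tilt,az=None,L=.164):
    "grasp point + tilt about tool y (deg; + = pointing toward foot) -> TCP pos, R"
    az=AZ if az is None else az
    R=Ro.from_euler('xyz',[180,0,az+180],degrees=True)*Ro.from_rotvec([0,tilt,0],degrees=True)
    return np.array(grasp)-L*R.as_matrix()[:,2],R
def need(p,R,o=None):
    o=o or env.get_obs();C=Ro.from_euler('xyz',o["tool_rot"],degrees=True)
    print("xyz cm",(C.inv().apply(p-o["tool_pos"])*100).round(2),"twist",(C.inv()*R).as_rotvec(degrees=True).round(1))
def st():
    o=env.get_obs();print("t",round(o["time_s"],2),"q",np.round(o["qpos"],1),"pos",o["tool_pos"].round(4),"rot",o["tool_rot"].round(2),"F",np.round(o["force"],1),"w",round(o["grip_width"],4),"g",np.round(o["grasp_force"],1));return o
E
python3 - <<'E'
from h import *
st();need(*tgt([.47,-.204,.24],0))
E
```

```text
t 0.98 q [ 60.    2.3 -21.6 102.    0.9  75.8  25.8] pos [ 0.3802 -0.3407  0.4049] rot [1.7999e+02 1.0000e-02 7.7610e+01] F [-0.3 -0.7  0. ] w 0.0873 g 0.0
xyz cm [15.28  5.84  0.09] twist [  0.    0.  -22.9]
```

>>> servo_tool:
  plan:
    - {"xyz": [15.3, 5.8, 0], "twist": [0, 0, -22.9], "jaw": 0}
    - {"xyz": [15.3, 5.8, 0], "twist": [0, 0, -22.9], "jaw": 0}
    - {"xyz": [15.3, 5.8, 0], "twist": [0, 0, -22.9], "jaw": 0}
    - {"xyz": [15.3, 5.8, 0], "twist": [0, 0, -22.9], "jaw": 0}
    - {"xyz": [15.3, 5.8, 0], "twist": [0, 0, -22.9], "jaw": 0}
    - {"xyz": [15.3, 5.8, 0], "twist": [0, 0, -22.9], "jaw": 0}

```text
time_s: 1.48
tool_pos: [0.4695, -0.2063, 0.4046]
tool_rot: [-180.0, 0.0, 100.2]
force: [-0.9, -1.0, 0.7]
grip_width: 0.0872
grasp_force: 0.0
```

```bash
cat >> h.py <<'E'
def fray(c,uv):
    K=c["camera_matrix"];R=np.array(c["R"]);x=np.array([uv[0]-K[0,2],uv[1]-K[1,2]]);r=np.linalg.norm(x);th=r/K[0,0]
    d=np.r_[x/r*np.sin(th),np.cos(th)] if r>0 else np.array([0,0,1.]);return -R.T@np.array(c["t"]),R.T@d
def fplane(c,uv,z):
    o,d=fray(c,uv);return o+d*(z-o[2])/d[2]
E
python3 - <<'E'
from h import *
o=st();c=env.read_camera("wrist");pickle.dump(c,open("w1.pkl","wb"))
cv2.imwrite("pics/w1.png",cv2.resize(c["img"],(768,576),interpolation=cv2.INTER_CUBIC)[:,:,::-1])
E
```

```text
t 1.48 q [ 50.6   3.1 -30.7 101.4   1.7  75.9  29.7] pos [ 0.4695 -0.2063  0.4046] rot [-179.99    0.    100.17] F [-0.9 -1.   0.7] w 0.0872 g 0.0
```

View pics/w1.png

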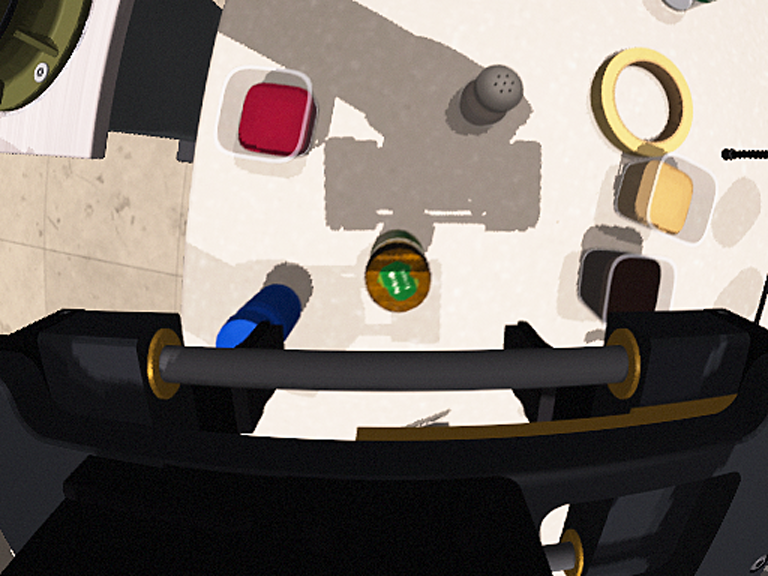

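The wrist view shows the jar lid's circle centred at about (398,277), the tub at (275,118), the shaker at (497,90) and the blue jar at (260,315).

```bash
python3 - <<'E'
from h import *
c=pickle.load(open("w1.pkl","rb"))
f=lambda u,v,z:fplane(c,(u/1.5,v/1.5),z).round(4)
print("lid",f(398,277,.105),"L",f(366,277,.105),"R",f(430,277,.105),"near",f(398,312,.105))
print("blue",f(237,333,.11),"shaker",f(499,83,.09),"tub",f(266,115,.075))
j=f(398,277,.105)
print("pregrasp back 60mm");p,R=tgt([j[0],j[1],.07],-35);need(p-.06*R.as_matrix()[:,2],R);need(p,R)
E
```

```text
lid [ 0.4719 -0.2047  0.105 ] L [ 0.4516 -0.2083  0.105 ] R [ 0.4922 -0.201   0.105 ] near [ 0.4761 -0.2278  0.105 ]
blue [ 0.3706 -0.2612  0.11  ] shaker [ 0.5152 -0.0655  0.09  ] tub [ 0.3615 -0.1124  0.075 ]
pregrasp back 60mm
xyz cm [13.15  0.29 15.09] twist [ -0.2 -35.   -0.5]
xyz cm [ 9.71  0.33 20.01] twist [ -0.2 -35.   -0.5]
```

>>> servo_tool:
  plan:
    - {"xyz": [13.2, 0.3, 13], "twist": [-0.2, -35, -0.5], "jaw": 0}
    - {"xyz": [13.2, 0.3, 13], "twist": [-0.2, -35, -0.5], "jaw": 0}
    - {"xyz": [13.2, 0.3, 13], "twist": [-0.2, -35, -0.5], "jaw": 0}
    - {"xyz": [13.2, 0.3, 13], "twist": [-0.2, -35, -0.5], "jaw": 0}
    - {"xyz": [13.2, 0.3, 13], "twist": [-0.2, -35, -0.5], "jaw": 0}
    - {"xyz": [13.2, 0.3, 13], "twist": [-0.2, -35, -0.5], "jaw": 0}
    - {"xyz": [13.2, 0.3, 13], "twist": [-0.2, -35, -0.5], "jaw": 0}
    - {"xyz": [13.2, 0.3, 15], "twist": [-0.2, -35, -0.5], "jaw": 0}
    - {"xyz": [13.2, 0.3, 15], "twist": [-0.2, -35, -0.5], "jaw": 0}

```text
time_s: 2.28
tool_pos: [0.4476, -0.0794, 0.2529]
tool_rot: [-179.8, 34.9, 100.4]
force: [-0.5, 0.7, -0.0]
grip_width: 0.0871
grasp_force: 0.0
```

```bash
python3 - <<'E'
from h import *
st();need(*tgt([.472,-.205,.064],-35))
E
```

```text
t 2.28 q [ 36.1   5.1 -43.9 123.4  45.5  60.5 -23.2] pos [ 0.4476 -0.0794  0.2529] rot [-179.83   34.85  100.38] F [-0.5  0.7 -0. ] w 0.0871 g 0.0
xyz cm [0.34 0.13 6.42] twist [-0.2 -0.1 -0.1]
```

>>> servo_tool:
  plan:
    - {"xyz": [0.3, 0.1, 2], "twist": [0, 0, 0], "jaw": 0}
    - {"xyz": [0.3, 0.1, 4], "twist": [0, 0, 0], "jaw": 0}
    - {"xyz": [0.3, 0.1, 5.5], "twist": [0, 0, 0], "jaw": 0}
    - {"xyz": [0.3, 0.1, 6.4], "twist": [0, 0, 0], "jaw": 0}
    - {"xyz": [0.3, 0.1, 6.4], "twist": [0, 0, 0], "jaw": 0}
    - {"xyz": [0.3, 0.1, 6.4], "twist": [0, 0, 0], "jaw": 0}

```text
time_s: 2.78
tool_pos: [0.4561, -0.1115, 0.2011]
tool_rot: [180.0, 35.0, 100.4]
force: [-0.5, 0.6, 0.9]
grip_width: 0.0866
grasp_force: 0.0
```

```bash
python3 - <<'E'
from h import *
st();need(*tgt([.472,-.205,.064],-35))
c=env.read_camera("wrist");s=env.read_camera("side");t=env.read_camera("top")
g=lambda im,x0,y0,w,h,k:cv2.resize(im[y0:y0+h,x0:x0+w],None,fx=k,fy=k,interpolation=cv2.INTER_CUBIC)
a=np.hstack([g(c["img"],150,100,200,200,2),g(s["img"],220,100,100,100,4)])
cv2.imwrite("pics/g1.png",a[:,:,::-1])
E
```

```text
t 2.78 q [ 36.4  12.1 -41.1 124.6  54.4  56.4 -29.1] pos [ 0.4561 -0.1115  0.2011] rot [179.96  34.99 100.42] F [-0.5  0.6  0.9] w 0.0866 g 0.0
xyz cm [ 0.09 -0.14  0.27] twist [-0.  -0.  -0.1]
```

View pics/g1.png

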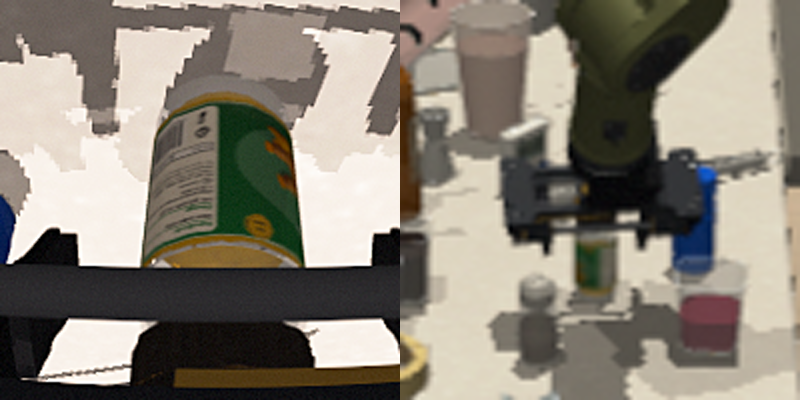

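The jar at (222,180) is centred between the fingers, which are at x≈78 and 372. Nothing else is touched. I'll close, then lift.

>>> servo_tool:
  plan:
    - {"xyz": [0.1, -0.1, 0.2], "twist": [0, 0, 0], "jaw": 0.3}
    - {"xyz": [0.1, -0.1, 0.2], "twist": [0, 0, 0], "jaw": 0.45}
    - {"xyz": [0.1, -0.1, 0.2], "twist": [0, 0, 0], "jaw": 0.7}
    - {"xyz": [0.1, -0.1, 0.2], "twist": [0, 0, 0], "jaw": 1}
    - {"xyz": [0.1, -0.1, 0.2], "twist": [0, 0, 0], "jaw": 1}
    - {"xyz": [0.1, -0.1, 0.2], "twist": [0, 0, 0], "jaw": 1}
    - {"xyz": [0.1, -0.1, 0.2], "twist": [0, 0, 0], "jaw": 1}
    - {"xyz": [0.1, -0.1, 0.2], "twist": [0, 0, 0], "jaw": 1}
  newtons: 30

```text
time_s: 3.6
tool_pos: [0.4551, -0.1108, 0.1984]
tool_rot: [180.0, 35.0, 100.6]
force: [-0.7, 0.7, 1.1]
grip_width: 0.0431
grasp_force: 30.0
```

```bash
python3 - <<'E'
from h import *
st();need(*tgt([.472,-.205,.16],-35))
E
```

```text
t 3.6 q [ 36.3  12.3 -41.  124.9  54.8  56.2 -29.5] pos [ 0.4551 -0.1108  0.1984] rot [179.96  35.01 100.58] F [-0.7  0.7  1.1] w 0.0431 g 30.0
xyz cm [-5.64 -0.05 -7.77] twist [0.1 0.  0.1]
```

>>> servo_tool:
  plan:
    - {"xyz": [-0.6, 0, -0.8], "twist": [0, 0, 0], "jaw": 1}
    - {"xyz": [-1.8, 0, -2.5], "twist": [0, 0, 0], "jaw": 1}
    - {"xyz": [-3.5, 0, -4.8], "twist": [0, 0, 0], "jaw": 1}
    - {"xyz": [-5.2, 0, -7.1], "twist": [0, 0, 0], "jaw": 1}
    - {"xyz": [-6.9, 0, -9.5], "twist": [0, 0, 0], "jaw": 1}
    - {"xyz": [-8, 0, -11], "twist": [0, 0, 0], "jaw": 1}
    - {"xyz": [-8, 0, -11], "twist": [0, 0, 0], "jaw": 1}

```text
time_s: 4.18
tool_pos: [0.4568, -0.1131, 0.3387]
tool_rot: [179.5, 35.2, 100.3]
force: [0.8, -0.2, -1.3]
grip_width: 0.0433
grasp_force: 30.0
```

```bash
python3 - <<'E'
from h import *
st();need(*tgt([.515,.08,.24],0))
E
```

```text
t 4.18 q [ 40.9  -2.4 -42.  118.   37.8  62.7  -8.2] pos [ 0.4568 -0.1131  0.3387] rot [179.49  35.25 100.32] F [ 0.8 -0.2 -1.3] w 0.0433 g 30.0
xyz cm [ 10.9    9.33 -15.61] twist [ 0.4 35.2 -0. ]
```

>>> servo_tool:
  plan:
    - {"xyz": [1.1, 0.9, -1.6], "twist": [0, 3.5, 0], "jaw": 1}
    - {"xyz": [2.5, 2.1, -3.6], "twist": [0, 8, 0], "jaw": 1}
    - {"xyz": [4.1, 3.5, -5.8], "twist": [0, 13, 0], "jaw": 1}
    - {"xyz": [5.7, 4.9, -8.2], "twist": [0, 18.5, 0], "jaw": 1}
    - {"xyz": [7.3, 6.3, -10.6], "twist": [0, 24, 0], "jaw": 1}
    - {"xyz": [8.9, 7.7, -12.8], "twist": [0.2, 29, 0], "jaw": 1}
    - {"xyz": [10.2, 8.8, -14.6], "twist": [0.4, 33, 0], "jaw": 1}
    - {"xyz": [10.9, 9.3, -15.6], "twist": [0.4, 35.2, 0], "jaw": 1}
    - {"xyz": [10.9, 9.3, -15.6], "twist": [0.4, 35.2, 0], "jaw": 1}
    - {"xyz": [10.9, 9.3, -15.6], "twist": [0.4, 35.2, 0], "jaw": 1}

```text
time_s: 5.02
tool_pos: [0.5137, 0.0795, 0.3984]
tool_rot: [-179.5, -0.2, 100.5]
force: [0.7, -1.0, -1.7]
grip_width: 0.0432
grasp_force: 30.0
```

```bash
python3 - <<'E'
from h import *
st();need(*tgt([.515,.08,.24],0));c=env.read_camera("wrist");pickle.dump(c,open("w2.pkl","wb"))
cv2.imwrite("pics/w2.png",cv2.resize(c["img"],(768,576),interpolation=cv2.INTER_CUBIC)[:,:,::-1])
E
```

```text
t 5.02 q [ 34.2   6.3 -48.5 100.4   4.7  75.9  -4.8] pos [0.5137 0.0795 0.3984] rot [-1.7953e+02 -1.6000e-01  1.0053e+02] F [ 0.7 -1.  -1.7] w 0.0432 g 30.0
xyz cm [ 0.02  0.13 -0.56] twist [-0.5 -0.2  0. ]
```

View pics/w2.png

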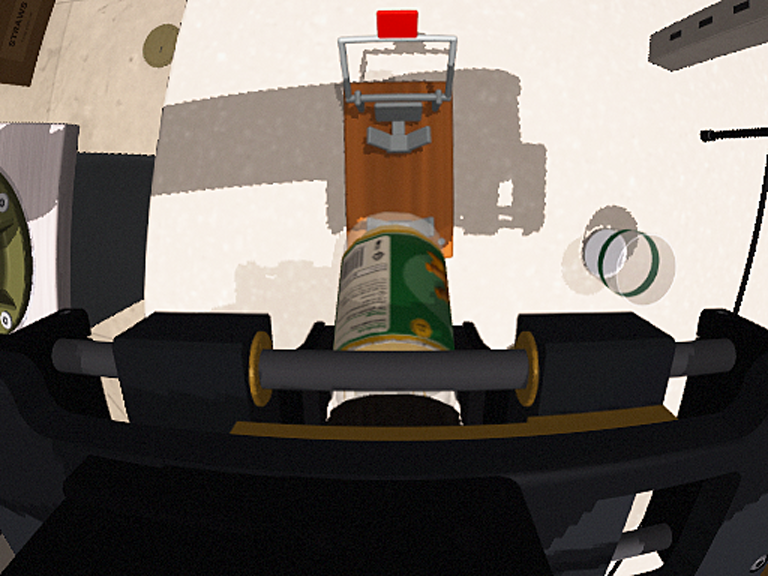

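The wrist view shows the tab at (397,24), the hinge bar from about (352,98) to (446,100), and the base's side edges at x≈346 and 453. The jar is held straight in the jaws.

```bash
python3 - <<'E'
from h import *
c=pickle.load(open("w2.pkl","rb"))
f=lambda u,v,z:fplane(c,(u/1.5,v/1.5),z)
P=dict(tab=(397,24,.089),hl=(353,97,.042),hr=(445,99,.042),bl=(347,84,.01),br=(453,90,.01),bfr=(453,256,.01),bfl=(346,250,.01),crossl=(340,40,.0816),crossr=(457,40,.0816),post=(655,55,.1))
W={k:f(*v) for k,v in P.items()}
for k,v in W.items():print(k,v.round(4))
for a,b in(("bfl","bl"),("bfr","br")):
    d=W[a]-W[b];print("az",a,np.degrees(np.arctan2(d[1],d[0])))
d=W["hr"]-W["hl"];print("hinge az-90",np.degrees(np.arctan2(d[1],d[0]))-90,np.linalg.norm(d));d=W["crossr"]-W["crossl"];print("cross",np.degrees(np.arctan2(d[1],d[0]))-90,np.linalg.norm(d))
h=(W["hl"]+W["hr"])/2;d=h-W["tab"];print("tab-hinge",np.degrees(np.arctan2(d[1],d[0])),np.hypot(*d[:2]))
u=np.array([np.cos(np.radians(AZ)),np.sin(np.radians(AZ))]);n=np.array([-u[1],u[0]])
for k,off in(("tab",.055+.0493),("h",.008+.0493)):
    q=(W["tab"] if k=="tab" else h)[:2];print("seat from",k,q+u*off,"along",u@(q+u*off),"n",n@q)
for k in("bl","br","bfr","bfl"):print(k,"n",n@W[k][:2],"along",u@W[k][:2])
E
```

```text
tab [0.4823 0.2459 0.089 ]
hl [0.4577 0.1987 0.042 ]
hr [0.5255 0.2099 0.042 ]
bl [0.4466 0.2143 0.01  ]
br [0.5329 0.2253 0.01  ]
bfr [0.5598 0.0885 0.01  ]
bfl [0.4704 0.0769 0.01  ]
crossl [0.4464 0.2308 0.0816]
crossr [0.5233 0.2452 0.0816]
post [0.6612 0.273  0.1   ]
az bfl -80.17396583343535
az bfr -78.90492484491132
hinge az-90 -80.62637506595465 0.06872895749323477
cross -79.33358270910765 0.07815173571593931
tab-hinge -77.4366466885941 0.04259976817689233
seat from tab [0.50135524 0.14335823] along -0.04959294587213643 n 0.5190849581965382
seat from h [0.50205643 0.14799145] along -0.05402079823984805 n 0.5206187426336775
bl n 0.4781461872724584 along -0.12930693572931765
br n 0.565058855471711 along -0.12444272043590301
bfr n 0.5665070431760368 along 0.014988508005585901
bfl n 0.4765060437332955 along 0.010119966407513321
```

```bash
cat >> h.py <<'E'
u=np.array([np.cos(np.radians(AZ)),np.sin(np.radians(AZ)),0]);n=np.array([-u[1],u[0],0]);c20,s20=np.cos(np.radians(20)),np.sin(np.radians(20));Z=np.array([0,0,1.])
SX=u*c20+Z*s20;SZ=-u*s20+Z*c20;SEAT=u*-.0512+n*.5207+Z*.063;ORG=SEAT-.0525*SX
E
python3 - <<'E'
from h import *
c=pickle.load(open("w2.pkl","rb"))
for k,(a,b,z) in dict(fsad=(398,140,.032),fsad2=(398,125,.045),lidsad_t=(395,222,.06)).items():
    q=fplane(c,(a/1.5,b/1.5),z);print(k,u@(q-ORG),n@(q-ORG))
G=SEAT+.0155*SX
print("hover");need(*tgt(G+.1*SZ,35))
E
```

```text
fsad 0.021127905874813082 -0.0007891336468354782
fsad2 0.01091843307100777 -0.000837672070737149
lidsad_t 0.08226307179718567 -0.0029169038997235845
hover
xyz cm [-0.73  0.23 10.16] twist [-0.5 34.9 -0.2]
```

>>> servo_tool:
  plan:
    - {"xyz": [0, 0, 0], "twist": [0, 5, 0], "jaw": 1}
    - {"xyz": [-0.1, 0, 1], "twist": [0, 11, 0], "jaw": 1}
    - {"xyz": [-0.2, 0.1, 2.5], "twist": [0, 17, 0], "jaw": 1}
    - {"xyz": [-0.4, 0.1, 4.5], "twist": [-0.2, 23, 0], "jaw": 1}
    - {"xyz": [-0.5, 0.2, 6.5], "twist": [-0.3, 28, 0], "jaw": 1}
    - {"xyz": [-0.6, 0.2, 8.5], "twist": [-0.4, 32, 0], "jaw": 1}
    - {"xyz": [-0.7, 0.2, 9.8], "twist": [-0.5, 34.5, -0.2], "jaw": 1}
    - {"xyz": [-0.7, 0.2, 10.2], "twist": [-0.5, 34.9, -0.2], "jaw": 1}
    - {"xyz": [-0.7, 0.2, 10.2], "twist": [-0.5, 34.9, -0.2], "jaw": 1}

```text
time_s: 5.82
tool_pos: [0.5157, 0.0718, 0.2957]
tool_rot: [-179.9, -35.1, 100.4]
force: [-0.4, -0.0, -1.0]
grip_width: 0.0434
grasp_force: 30.0
```

```bash
python3 - <<'E'
from h import *
st();G=SEAT+.0155*SX
for h in(.1,.02,.004,0):need(*tgt(G+h*SZ,35))
s=env.read_camera("side");t=env.read_camera("top");w=env.read_camera("wrist")
g=lambda im,x0,y0,w,h,k:cv2.resize(im[y0:y0+h,x0:x0+w],None,fx=k,fy=k,interpolation=cv2.INTER_CUBIC)
a=np.hstack([g(s["img"],205,160,100,100,4),g(w["img"],150,60,200,200,2)])
cv2.imwrite("pics/p1.png",a[:,:,::-1])
E
```

```text
t 5.82 q [ 43.4  17.5 -48.5 107.5 -23.8  66.8  16.9] pos [0.5157 0.0718 0.2957] rot [-179.95  -35.06  100.39] F [-0.4 -0.  -1. ] w 0.0434 g 30.0
xyz cm [ 0.06  0.06 -0.07] twist [ 0.  -0.1 -0.1]
xyz cm [-6.49  0.07  4.51] twist [ 0.  -0.1 -0.1]
xyz cm [-7.81  0.07  5.43] twist [ 0.  -0.1 -0.1]
xyz cm [-8.13  0.07  5.66] twist [ 0.  -0.1 -0.1]
```

View pics/p1.png

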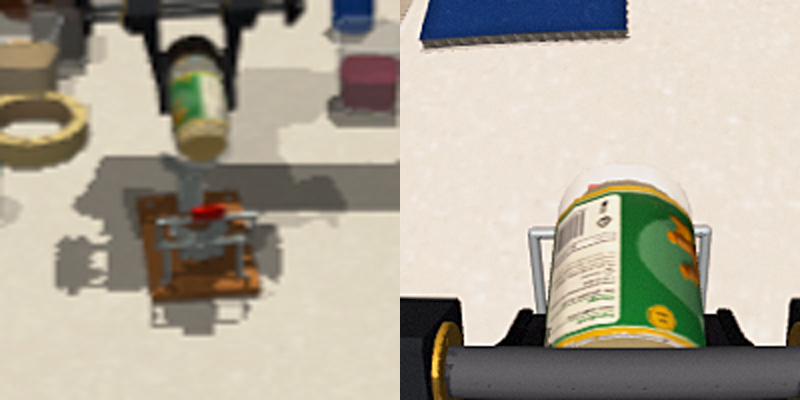

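The jar hangs square in the jaws above the cradle with its lid end raised, and the keeper is open. I'll lower it square to the axis.

>>> servo_tool:
  plan:
    - {"xyz": [-1.5, 0.1, 1], "twist": [0, 0, 0], "jaw": 1}
    - {"xyz": [-3, 0.1, 2.1], "twist": [0, 0, 0], "jaw": 1}
    - {"xyz": [-4.5, 0.1, 3.1], "twist": [0, 0, 0], "jaw": 1}
    - {"xyz": [-5.8, 0.1, 4], "twist": [0, 0, 0], "jaw": 1}
    - {"xyz": [-6.6, 0.1, 4.6], "twist": [0, 0, 0], "jaw": 1}
    - {"xyz": [-7.1, 0.1, 4.95], "twist": [0, 0, 0], "jaw": 1}
    - {"xyz": [-7.5, 0.1, 5.2], "twist": [0, 0, 0], "jaw": 1}
    - {"xyz": [-7.7, 0.1, 5.35], "twist": [0, 0, 0], "jaw": 1}
    - {"xyz": [-7.7, 0.1, 5.35], "twist": [0, 0, 0], "jaw": 1}

```text
time_s: 6.72
tool_pos: [0.5238, 0.042, 0.2099]
tool_rot: [179.7, -35.1, 100.7]
force: [-0.7, 1.2, -0.9]
grip_width: 0.0437
grasp_force: 30.0
```

```bash
python3 - <<'E'
from h import *
st();G=SEAT+.0155*SX
for h in(.002,0,-.002):need(*tgt(G+h*SZ,35))
E
```

```text
t 6.72 q [ 42.4  26.  -45.  109.5 -19.2  59.2  21. ] pos [0.5238 0.042  0.2099] rot [179.74 -35.08 100.68] F [-0.7  1.2 -0.9] w 0.0437 g 30.0
xyz cm [-0.51 -0.2   0.29] twist [ 0.2 -0.1  0.2]
xyz cm [-0.68 -0.2   0.41] twist [ 0.2 -0.1  0.2]
xyz cm [-0.84 -0.21  0.52] twist [ 0.2 -0.1  0.2]
```

>>> servo_tool:
  plan:
    - {"xyz": [-0.15, -0.1, 0.1], "twist": [0, 0, 0], "jaw": 1}
    - {"xyz": [-0.3, -0.15, 0.2], "twist": [0.1, 0, 0.1], "jaw": 1}
    - {"xyz": [-0.45, -0.2, 0.28], "twist": [0.2, 0, 0.2], "jaw": 1}
    - {"xyz": [-0.55, -0.2, 0.34], "twist": [0.2, 0, 0.2], "jaw": 1}
    - {"xyz": [-0.55, -0.2, 0.34], "twist": [0.2, 0, 0.2], "jaw": 1}

```text
time_s: 7.13
tool_pos: [0.5228, 0.04, 0.2056]
tool_rot: [-180.0, -35.3, 100.5]
force: [-1.2, 0.0, 10.1]
grip_width: 0.043
grasp_force: 30.0
```

```bash
python3 - <<'E'
from h import *
st();G=SEAT+.0155*SX
for h in(0,):need(*tgt(G+h*SZ,35))
E
```

```text
t 7.13 q [ 42.4  26.4 -44.8 109.7 -19.1  59.1  21.2] pos [0.5228 0.04   0.2056] rot [-179.96  -35.26  100.51] F [-1.2  0.  10.1] w 0.043 g 30.0
xyz cm [-0.3  -0.07  0.16] twist [-0.  -0.3  0. ]
```

```bash
python3 - <<'E'
from h import *
s=env.read_camera("side");w=env.read_camera("wrist");t=env.read_camera("top")
g=lambda im,x0,y0,w,h,k:cv2.resize(im[y0:y0+h,x0:x0+w],None,fx=k,fy=k,interpolation=cv2.INTER_CUBIC)
a=np.hstack([g(s["img"],220,185,60,75,6.66),g(w["img"],175,100,160,200,2.5)[:500]])if 0 else np.hstack([g(s["img"],222,180,60,75,6)[:450],g(w["img"],172,120,150,150,3)[:450]])
cv2.imwrite("pics/p2.png",a[:,:,::-1])
E
```

View pics/p2.png

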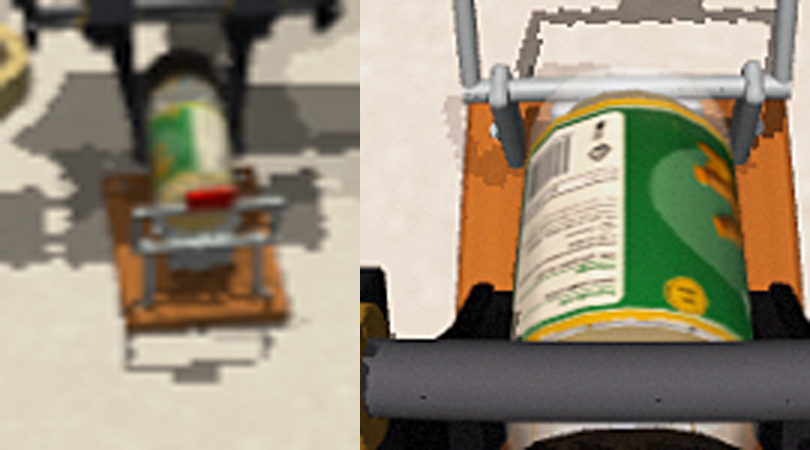

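```bash
python3 - <<'E'
from h import *
c=env.read_camera("wrist")
o,d=fray(c,(172+(632-360)/3,120+68/3));o=o-ORG
# intersect with jar top generatrix: s_z = .021 in cradle frame
for h in(.0205,.0245):
    k=(h-SZ@o)/(SZ@d);q=o+k*d;print("rim x",SX@q,"y",n@q)
o,d=fray(c,(172+(628-360)/3,120+85/3));q=o+d*(.042-o[2])/d[2]-ORG;print("hinge horizontal",u@q,n@q)
st()
E
```

```text
rim x 0.004431718332913733 y 0.00043666711248399576
rim x 0.009285895470094363 y 0.000426853389208655
hinge horizontal -0.012192605930243045 -0.00046848066853392946
t 7.33 q [ 42.4  26.4 -44.8 109.7 -19.1  59.1  21.2] pos [0.5228 0.0401 0.2057] rot [-179.98  -35.23  100.53] F [-1.5 -1.1 10.2] w 0.0433 g 30.0
```

The jar is centred across the cradle. Its rim sits several mm short of the foot stop, so I'll slide it gently towards the foot.

>>> servo_tool:
  plan:
    - {"xyz": [0.08, 0, -0.06], "twist": [0, 0, 0], "jaw": 1}
    - {"xyz": [0.2, 0, 0.1], "twist": [0, 0, 0], "jaw": 1}
    - {"xyz": [0.3, 0, 0.26], "twist": [0, 0, 0], "jaw": 1}
    - {"xyz": [0.43, 0, 0.43], "twist": [0, 0, 0], "jaw": 1}
    - {"xyz": [0.43, 0, 0.43], "twist": [0, 0, 0], "jaw": 1}

```text
time_s: 7.75
tool_pos: [0.5218, 0.0451, 0.2042]
tool_rot: [-180.0, -35.1, 100.5]
force: [0.4, -2.2, 9.3]
grip_width: 0.0429
grasp_force: 30.0
```

```bash
python3 - <<'E'
from h import *
o=st();g=o["tool_pos"]+.164*Ro.from_euler('xyz',o["tool_rot"],degrees=True).as_matrix()[:,2]-ORG;print("grasp in cradle",SX@g,n@g,SZ@g)
E
```

```text
t 7.75 q [ 42.   26.4 -45.  109.9 -19.2  58.6  20.8] pos [0.5218 0.0451 0.2042] rot [-179.99  -35.12  100.5 ] F [ 0.4 -2.2  9.3] w 0.0429 g 30.0
grasp in cradle 0.062058819383049156 0.0005649171696974297 0.004009891236996973
```

>>> servo_tool:
  plan:
    - {"xyz": [0, 0, 0], "twist": [0, 0, 0], "jaw": 0.48}
    - {"xyz": [0, 0, 0], "twist": [0, 0, 0], "jaw": 0.44}
    - {"xyz": [0, 0, 0], "twist": [0, 0, 0], "jaw": 0.35}
    - {"xyz": [0, 0, 0], "twist": [0, 0, 0], "jaw": 0.2}
    - {"xyz": [0, 0, 0], "twist": [0, 0, 0], "jaw": 0}
    - {"xyz": [0, 0, 0], "twist": [0, 0, 0], "jaw": 0}
    - {"xyz": [0, 0, 0], "twist": [0, 0, 0], "jaw": 0}
    - {"xyz": [0, 0, 0], "twist": [0, 0, 0], "jaw": 0}

```text
time_s: 8.42
tool_pos: [0.521, 0.0449, 0.2025]
tool_rot: [-179.9, -35.1, 100.4]
force: [-0.1, 0.4, -0.9]
grip_width: 0.0807
grasp_force: 0.0
```

```bash
python3 - <<'E'
from h import *
st();w=env.read_camera("wrist")
g=lambda im,x0,y0,w,h,k:cv2.resize(im[y0:y0+h,x0:x0+w],None,fx=k,fy=k,interpolation=cv2.INTER_CUBIC)
cv2.imwrite("pics/p3.png",g(w["img"],152,80,200,180,3)[:,:,::-1]);pickle.dump(w,open("w3.pkl","wb"))
E
```

```text
t 8.42 q [ 42.   26.5 -44.9 110.1 -19.1  58.5  20.8] pos [0.521  0.0449 0.2025] rot [-179.88  -35.1   100.41] F [-0.1  0.4 -0.9] w 0.0807 g 0.0
```

View pics/p3.png

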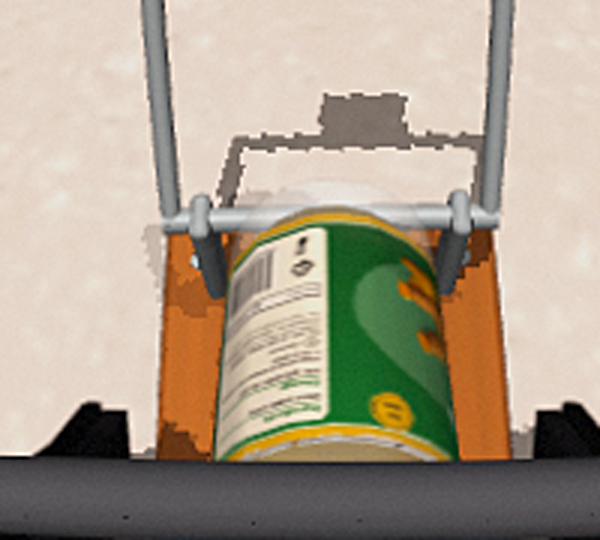

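The jar lies released in the cradle at x≈338, and the hinge bar is centred at x≈331, so it is about 1 mm off. Both fingers are clear. I'll check the rim and plan the retreat and the keeper push.

```bash
python3 - <<'E'
from h import *
c=pickle.load(open("w3.pkl","rb"))
o,d=fray(c,(264.7,140));o=o-ORG
for h in(.0205,.0235):
    k=(h-SZ@o)/(SZ@d);q=o+k*d;print("rim x",SX@q,"y",n@q)
o,d=fray(c,(262.5,80+218/3));q=o+d*(.0445-o[2])/d[2]-ORG;print("hinge",u@q,n@q)
H=ORG-u*.0115;H[2]=.042
print("H",H)
# retreat, then above/behind tab with closed vertical fingers; fingertip L=.182
need(*tgt(ORG+.064*SX+.12*np.array(tgt(ORG,35)[1].as_matrix()[:,2])*-1,35))
tip=H-u*.09+Z*.16; print("behind high");need(*tgt(tip,0,L=.182))
E
```

```text
rim x -0.001766235413243514 y 0.000794187609905459
rim x 0.0019233573118726214 y 0.0007573542426810078
hinge -0.010057091743021116 -0.0005767348726256706
H [0.49156428 0.20504788 0.042     ]
xyz cm [-2.900e-01  1.000e-02 -1.206e+01] twist [-0.1 -0.1 -0.1]
behind high
xyz cm [ 3.112e+01 -2.000e-02 -3.100e-01] twist [ -0.1 -35.1  -0. ]
```

>>> servo_tool:
  plan:
    - {"xyz": [0, 0, -1], "twist": [0, 0, 0], "jaw": 0}
    - {"xyz": [0, 0, -3], "twist": [0, 0, 0], "jaw": 0}
    - {"xyz": [0, 0, -6], "twist": [0, 0, 0], "jaw": 0}
    - {"xyz": [0, 0, -9.5], "twist": [0, 0, 0], "jaw": 0}
    - {"xyz": [0, 0, -13], "twist": [0, 0, 0], "jaw": 0.3}
    - {"xyz": [0, 0, -16], "twist": [0, 0, 0], "jaw": 1}
    - {"xyz": [0, 0, -16], "twist": [0, 0, 0], "jaw": 1}
    - {"xyz": [0, 0, -16], "twist": [0, 0, 0], "jaw": 1}
  newtons: 10

```text
time_s: 9.13
tool_pos: [0.5387, -0.047, 0.3352]
tool_rot: [179.9, -35.0, 100.4]
force: [-1.1, 0.8, -1.2]
grip_width: 0.0678
grasp_force: 0.0
```

```bash
cat >> h.py <<'E'
H=ORG-u*.0115;H[2]=.042
E
python3 - <<'E'
from h import *
st();need(*tgt(H-u*.088+Z*.14,0,L=.182))
E
```

```text
t 9.13 q [ 50.2  19.3 -44.4  99.7 -20.5  77.8  22.9] pos [ 0.5387 -0.047   0.3352] rot [179.91 -34.97 100.38] F [-1.1  0.8 -1.2] w 0.0678 g 0.0
xyz cm [29.87 -0.14 17.38] twist [  0.1 -35.   -0.1]
```

>>> servo_tool:
  plan:
    - {"xyz": [2, 0, 0.2], "twist": [0, -3, 0], "jaw": 1}
    - {"xyz": [5, 0, 1.8], "twist": [0, -7, 0], "jaw": 1}
    - {"xyz": [8.5, 0, 4], "twist": [0, -11, 0], "jaw": 1}
    - {"xyz": [12, 0, 6.5], "twist": [0, -15, 0], "jaw": 1}
    - {"xyz": [15.5, 0, 8.7], "twist": [0, -19, 0], "jaw": 1}
    - {"xyz": [19, 0, 10.8], "twist": [0, -23, 0], "jaw": 1}
    - {"xyz": [22.5, 0, 12.9], "twist": [0, -27, 0], "jaw": 1}
    - {"xyz": [26, 0, 15], "twist": [0, -31, 0], "jaw": 1}
    - {"xyz": [29, -0.1, 16.8], "twist": [0, -34, 0], "jaw": 1}
    - {"xyz": [29.9, -0.1, 17.4], "twist": [0, -35, 0], "jaw": 1}

```text
time_s: 9.97
tool_pos: [0.4696, 0.3008, 0.3631]
tool_rot: [-179.9, -0.2, 101.2]
force: [-0.7, -0.6, -1.1]
grip_width: 0.0038
grasp_force: 0.0
```

```bash
python3 - <<'E'
from h import *
st();need(*tgt(H-u*.088+Z*.14,0,L=.182));need(*tgt(H-u*.088+Z*.046,0,L=.182))
E
```

```text
t 9.97 q [ 11.3  15.1 -53.6  98.2  12.4  73.1 -33.8] pos [0.4696 0.3008 0.3631] rot [-179.88   -0.18  101.16] F [-0.7 -0.6 -1.1] w 0.0038 g 0.0
xyz cm [-1.02  0.4  -0.09] twist [-0.1 -0.2  0.7]
xyz cm [-1.05  0.42  9.31] twist [-0.1 -0.2  0.7]
```

>>> servo_tool:
  plan:
    - {"xyz": [-0.4, 0.4, 2], "twist": [0, 0, 0.7], "jaw": 1}
    - {"xyz": [-0.7, 0.4, 5], "twist": [0, 0, 0.7], "jaw": 1}
    - {"xyz": [-1, 0.4, 7.5], "twist": [0, 0, 0.7], "jaw": 1}
    - {"xyz": [-1, 0.4, 9], "twist": [0, 0, 0.7], "jaw": 1}
    - {"xyz": [-1, 0.4, 9.3], "twist": [0, 0, 0.7], "jaw": 1}
    - {"xyz": [-1, 0.4, 9.3], "twist": [0, 0, 0.7], "jaw": 1}
    - {"xyz": [-1, 0.4, 9.3], "twist": [0, 0, 0.7], "jaw": 1}

```text
time_s: 10.55
tool_pos: [0.4796, 0.2849, 0.2704]
tool_rot: [-179.9, -0.1, 99.8]
force: [-0.0, 0.5, -0.3]
grip_width: 0.0003
grasp_force: 0.0
```

```bash
python3 - <<'E'
from h import *
st();need(*tgt(H-u*.088+Z*.046,0,L=.182))
w=env.read_camera("wrist");s=env.read_camera("side")
g=lambda im,x0,y0,w,h,k:cv2.resize(im[y0:y0+h,x0:x0+w],None,fx=k,fy=k,interpolation=cv2.INTER_CUBIC)
cv2.imwrite("pics/k1.png",np.hstack([g(s["img"],215,175,80,80,5),g(w["img"],112,100,300,284,400/284)[:400,:400]])[:,:,::-1])
E
```

```text
t 10.55 q [  9.8  20.6 -50.6 104.   17.5  63.7 -37.1] pos [0.4796 0.2849 0.2704] rot [-1.7991e+02 -1.3000e-01  9.9840e+01] F [-0.   0.5 -0.3] w 0.0003 g 0.0
xyz cm [ 0.73 -0.29  0.04] twist [-0.1 -0.1 -0.7]
```

View pics/k1.png

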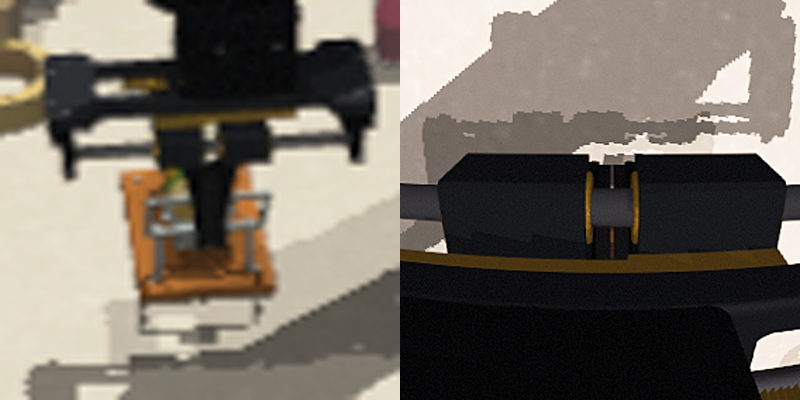

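The fingers stand closed just behind the tab, without contact. Now I'll swing the keeper along its arc.

>>> servo_tool:
  plan:
    - {"xyz": [-0.8, -0.3, 0], "twist": [0, 0, -0.7], "jaw": 1}
    - {"xyz": [-1.6, -0.3, 0], "twist": [0, 0, -0.7], "jaw": 1}
    - {"xyz": [-2.3, -0.3, -0.5], "twist": [0, 0, -0.7], "jaw": 1}
    - {"xyz": [-3.0, -0.3, -1.0], "twist": [0, 0, -0.7], "jaw": 1}
    - {"xyz": [-3.9, -0.3, -1.3], "twist": [0, 0, -0.7], "jaw": 1}
    - {"xyz": [-4.9, -0.3, -1.6], "twist": [0, 0, -0.7], "jaw": 1}
    - {"xyz": [-5.9, -0.3, -1.8], "twist": [0, 0, -0.7], "jaw": 1}
    - {"xyz": [-6.9, -0.3, -1.9], "twist": [0, 0, -0.7], "jaw": 1}
    - {"xyz": [-6.9, -0.3, -1.9], "twist": [0, 0, -0.7], "jaw": 1}

```text
time_s: 11.4
tool_pos: [0.4898, 0.213, 0.2892]
tool_rot: [-179.9, 0.0, 100.3]
force: [-0.4, 0.0, -0.4]
grip_width: 0.0006
grasp_force: 0.0
```

```bash
python3 - <<'E'
from h import *
st()
for a,z in((.0054,.0633),(.0213,.0573),(.032,.0527),(.037,.049)):need(*tgt(H+u*a+Z*z,0,L=.182))
s=env.read_camera("side");print(blob(red(s["img"]),(225,185,290,240))[:2])
E
```

```text
t 11.4 q [ 18.8  15.7 -50.9 106.2  13.4  64.4 -26.6] pos [0.4898 0.213  0.2892] rot [-1.7994e+02  1.0000e-02  1.0027e+02] F [-0.4  0.  -0.4] w 0.0006 g 0.0
xyz cm [-1.35  0.04  0.19] twist [-0.1  0.  -0.2]
xyz cm [-2.94  0.05  0.79] twist [-0.1  0.  -0.2]
xyz cm [-4.01  0.05  1.25] twist [-0.1  0.  -0.2]
xyz cm [-4.51  0.05  1.62] twist [-0.1  0.  -0.2]Traceback (most recent call last):
  File "<stdin>", line 4, in <module>
  File "h.py", line 14, in blob
    n,l,st,ce=cv2.connectedComponentsWithStats(z.astype(np.uint8));i=1+np.argmax(st[1:,4]);return ce[i],st[i],(l==i)
                                                                       ~~~~~~~~~^^^^^^^^^^
    return _wrapfunc(a, 'argmax', axis=axis, out=out, **kwds)
    return bound(*args, **kwds)
ValueError: attempt to get argmax of an empty sequence
```

>>> servo_tool:
  plan:
    - {"xyz": [-0.7, 0, 0.1], "twist": [0, 0, 0], "jaw": 1}
    - {"xyz": [-1.4, 0, 0.2], "twist": [0, 0, 0], "jaw": 1}
    - {"xyz": [-2.2, 0, 0.5], "twist": [0, 0, 0], "jaw": 1}
    - {"xyz": [-2.9, 0, 0.8], "twist": [0, 0, 0], "jaw": 1}
    - {"xyz": [-3.5, 0, 1.0], "twist": [0, 0, 0], "jaw": 1}
    - {"xyz": [-4.0, 0, 1.25], "twist": [0, 0, 0], "jaw": 1}
    - {"xyz": [-4.3, 0, 1.45], "twist": [0, 0, 0], "jaw": 1}
    - {"xyz": [-4.3, 0, 1.45], "twist": [0, 0, 0], "jaw": 1}

```text
time_s: 12.12
tool_pos: [0.4963, 0.175, 0.2752]
tool_rot: [-179.9, -0.3, 100.5]
force: [-2.9, 4.5, 7.2]
grip_width: 0.0002
grasp_force: 3.8
```

```bash
python3 - <<'E'
from h import *
st();need(*tgt(H+u*.037+Z*.049,0,L=.182))
E
```

```text
t 12.12 q [ 22.4  15.3 -49.9 108.1  12.9  62.5 -22. ] pos [0.4963 0.175  0.2752] rot [-179.92   -0.27  100.51] F [-2.9  4.5  7.2] w 0.0002 g 3.8
xyz cm [-0.66  0.09  0.22] twist [-0.1 -0.3  0. ]
```

About 8 N of resistance at the expected closed position means the keeper is on its stop. I'll back off up and rearward and check with the cameras.

>>> servo_tool:
  plan:
    - {"xyz": [0.5, 0, -0.6], "twist": [0, 0, 0], "jaw": 1}
    - {"xyz": [1.5, 0, -2], "twist": [0, 0, 0], "jaw": 1}
    - {"xyz": [3, 0, -5], "twist": [0, 0, 0], "jaw": 1}
    - {"xyz": [5, 0, -8.5], "twist": [0, 0, 0], "jaw": 1}
    - {"xyz": [7, 0, -11.5], "twist": [0, 0, 0], "jaw": 1}
    - {"xyz": [10, 0, -13], "twist": [0, 0, 0], "jaw": 1}
    - {"xyz": [13, 0, -13], "twist": [0, 0, 0], "jaw": 1}
    - {"xyz": [16, 0, -13], "twist": [0, 0, 0], "jaw": 1}
    - {"xyz": [16, 0, -13], "twist": [0, 0, 0], "jaw": 1}

```text
time_s: 12.87
tool_pos: [0.4645, 0.3365, 0.4054]
tool_rot: [-179.9, -0.4, 101.0]
force: [-1.4, 0.2, 0.1]
grip_width: 0.0006
grasp_force: 0.0
```

```bash
python3 - <<'E'
from h import *
st();s=env.read_camera("side");t=env.read_camera("top")
f=lambda im:(lambda r,g,b:(r>100)&(g<50)&(b<50))(*[im[...,i].astype(int) for i in range(3)])
try:
    a,sa,_=blob(f(s["img"]),(225,185,290,240));print(a,sa)
    for ph in(40,35,30):
        z=.042+.067*np.cos(np.radians(ph));q=plane(s,a,z)-H;print(ph,"expect",.067*np.sin(np.radians(ph)),"got",u@q,n@q)
except Exception as e:print(e)
g=lambda im,x0,y0,w,h,k:cv2.resize(im[y0:y0+h,x0:x0+w],None,fx=k,fy=k,interpolation=cv2.INTER_CUBIC)
cv2.imwrite("pics/k2.png",np.hstack([g(s["img"],215,175,80,80,5),g(t["img"],190,150,80,80,5)])[:,:,::-1])
E
```

```text
t 12.87 q [  8.6  16.1 -55.6  92.8  13.2  78.1 -37.7] pos [0.4645 0.3365 0.4054] rot [-179.93   -0.36  100.98] F [-1.4  0.2  0.1] w 0.0006 g 0.0
[253.41176471 199.08823529] [250 197   8   6  34]
40 expect 0.043066769848998133 got 0.04630680486270814 0.000738111005558313
35 expect 0.03842962123552009 got 0.040432550920452046 0.0012444062238556235
30 expect 0.033499999999999995 got 0.03524786905313397 0.0016912680149219885
```

View pics/k2.png

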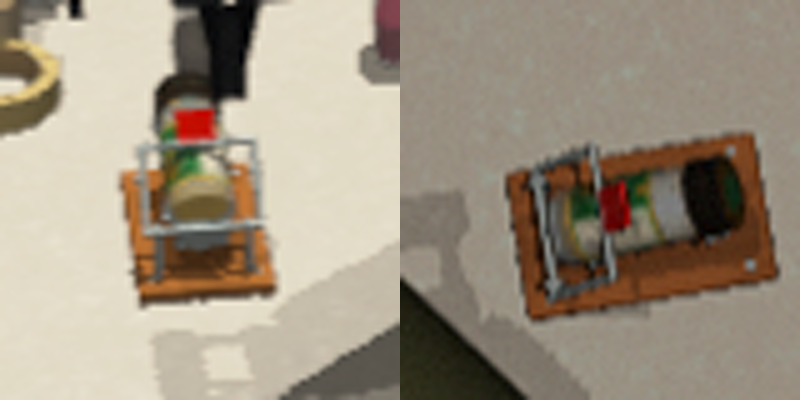

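The keeper lies over the jar with the red tab at (195,125) in the side crop and (614,207) in the top crop. The jar is seated with its dark lid at the raised end. One numeric check from the top camera, then I'll hand in.

```bash
python3 - <<'E'
from h import *
t=env.read_camera("top");s=env.read_camera("side")
f=lambda im:(lambda r,g,b:(r>100)&(g<50)&(b<50))(*[im[...,i].astype(int) for i in range(3)])
a,sa,_=blob(f(t["img"]),(222,180,245,205));b,_,_=blob(f(s["img"]),(225,185,290,240))
q,e=two(t,a,s,b);q=q-H;print(a,sa,"u",u@q,"z",q[2],"err",e,"angle",np.degrees(np.arctan2(u@q,q[2])))
q=plane(t,a,.093)-H;print("top plane u",u@q,"expect .043")
q=plane(t,(190+(140)/5,150+223/5),.042)-H;print("top hinge u (bias)",u@q)
E
```

```text
[234.4 190.1] [234 186   2   9  10] u 0.04660230495496953 z 0.05143592663793548 err 0.0023544522977452013 angle 42.17740679779852
top plane u 0.04679082618892866 expect .043
top hinge u (bias) -0.0031505469693278256
```

Triangulation puts the tab at 42° ± 3° past upright, against 39.8° for closed, so the keeper is closed. The arm is clear, so I'm handing in.

```bash
python3 -c "
from cell import env
print(env.sign_off())"
```

```text
the job is handed in; nothing more can be done
None
```

The spice jar is in the cradle, base at the foot stop and dark lid at the raised end. The keeper is closed over it, measured at about 42° past upright against 39.8° at its stop. The shaker, tub and jug were never touched, and the job is handed in; the sign-off returned no verdict.

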